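Sort and stack turned parts on the inspection bench

TASK

Build up the set on the blue post, threading each part over the pin from the bottom up: the wide steel ring, then the brass spacer, then the black ring, and the blue cap on top, all lying flat. Put the red reject ring alone on the red post. Leave the gauge stand, the spray can and the wrench where they are.

Things in the scene. Friction and masses are not known exactly. Their poses are not given: they have to be found in the camera images.
- blue_post: Fixed stacking post: square blue base plate 90 x 90 mm, 15 mm thick, on the table, with an upright steel pin of 20 mm diameter in its middle. The pin rises 68 mm above the plate (tip 83 mm above the table); its last 8 mm taper to 8 mm diameter. Origin: centre of the plate's underside, at table height; z up.
- red_post: Fixed stacking post of the same form and sizes, with a red base plate. Origin: centre of the plate's underside; z up.
- steel_ring: Wide bright steel ring, outside diameter 66 mm, 22 mm high, about 0.45 kg. Upright through-bore of 32 mm; origin at the centre of its underside, z along its axis. Lies flat on the table, loose.
- brass_ring: Brass-coloured spacer ring, the narrowest ring, outside diameter 46 mm, 14 mm high, about 0.1 kg. Upright through-bore of 32 mm; origin at the centre of its underside, z along its axis. Lies flat on the table, loose.
- black_ring: Black ring, outside diameter 58 mm, 20 mm high, about 0.3 kg. Upright through-bore of 32 mm; origin at the centre of its underside, z along its axis. Lies flat on the table, loose.
- red_ring: Red ring (the reject), outside diameter 62 mm, 18 mm high, about 0.3 kg. Upright through-bore of 32 mm; origin at the centre of its underside, z along its axis. Lies flat on the table, loose.
- cap: Blue plastic cap, a plain cylinder of 44 mm diameter, 30 mm high, about 0.05 kg, standing on its open end with its closed flat top up. A blind bore of 32 mm diameter goes 22 mm up from its underside; in the finished stack the pin's tip reaches 12 mm into it. Origin: centre of its underside, z up. Loose.
- gauge_stand: Bystander: dial gauge stand, round dark base of 100 mm diameter and 35 mm height, steel column to 220 mm, dial on an arm about 50 mm from the column, towards its own -x. 2.6 kg, loose. Origin: centre of the base's underside, z up.
- spray_can: Bystander: yellow spray can of 56 mm diameter, 140 mm high, 0.3 kg, standing loose. Origin: centre of its underside, z up.
- wrench: Bystander: wrench lying loose on the table, far side, beyond the posts. About 170 mm long and under 15 mm high; its length lies along its own x, roughly left to right as the robot sees it.

How it is judged:
By the outcome, as a careful person would: the job done as asked, in the order asked, and still so for the second after the job is handed in, with the robot touching nothing.
It also fails if it takes over 128 s, if anything falls off the work surface, if the arm or the gripper's body presses on something with over 40 N, if the wrist force passes 120 N, or if a joint passes its speed limit or range.

ROBOT

A 7-joint arm with a two-finger parallel gripper is mounted at the origin on the work surface. World frame = base frame: x ahead of the robot, y to its left, z up, the work surface at z = 0. Lengths are in mm, angles in rad, forces in N, time in s.
With the tool pointing down it reaches from about 400 to 900 mm from the base axis. Payload 5.6 kg.
Tool frame: the origin (TCP) lies between the finger pads; the fingertips stand 11 mm ahead of it and the grasp point (between the pads) lies 8 mm behind it (ctrl.tip_reach is the distance from the TCP to the fingertips, in mm); z points along the fingers, y is the direction in which the jaws open and shut (so a half turn about z gives the same grasp; the last joint's range is limited). The gripper opens to 92 mm and grips with 3 to 60 N. Pads are 20 mm wide; open, the fingers measure 128 mm over their backs; the gripper's body (75 mm by 189 mm) begins 69 mm behind the grasp point.
Start: joints at [1.078, 0.468, -0.012, 1.603, 0.006, 1.071, -0.056], TCP at [282.572, -585.373, 225.592] pointing down, gripper open.
Joint ranges: [-2.53, 2.53], [-0.31, 2.02], [-1.57, 1.55], [0.28, 2.44], [-1.29, 4.43], [0.15, 1.84], [-2.92, 2.92]. Speed limits (rad/s): [2.57, 2.57, 3.14, 3.14, 3.14, 3.14, 3.14].

INTERFACE

Orientations are given as a unit quaternion [x, y, z, w].
In Python, from workcell import ctrl gives the robot as it stands. The module is installed in compiled form; this text tells all that it offers.
- The arm moves only by the tool servo_tool, never from a script. Its argument "moves" is a list of rows, each a list of 5 numbers: the shift along the tool's x, y, z in cm, then the turn about the tool's z in rad, then the opening in per cent of the stroke, from 0 (shut) to 100 (fully open). A call has 1 to 10 rows; each row is the pose to reach, as a shift and turn from the pose commanded when the call began, along the tool's axes at that moment; what a row does not reach only later rows make up. A row lasts 1/12 s, in which the tool goes at most 41.7 mm and 7.16 degrees, less where a joint would pass 70% of its speed; a pose out of reach is approached as far as the arm can. A call with a gripper value outside its range is refused whole. The fingers move at their own pace and stop on an object; "squeeze" is the grip in N (left out, the last holds). Time passes only in rows, so rows that repeat a pose let the fingers close. It gives the time, the measured TCP pose, the force and the opening at its end, in the units of the state.
- ctrl.read_state(): the state, without advancing time (a new reading comes with each control period).
- ctrl.read_camera(name): name is "side" or "top"; returns a dict with "pixels" (420x560x3 uint8, red, green, blue), "depth" (420x560 float32, mm along the optical axis (not along the pixel's ray), 0 where there is no reading), "K" (3x3 intrinsics, pixels), "rvec" (rotation vector, rad) and "tvec" (3), from world to camera coordinates, as OpenCV has them. Camera axes: x right, y down, z forward; pixel columns grow to the right and rows downward; lengths in mm; the calibration is good to about 2 mm. A picture is of the moment at which its call begins.
- ctrl.hand_in(): hands the job in, once; it reports no verdict.
The state is a dict: "time": time; "joint_pos": joint angles; "qvel": joint speeds; "joint_torque": joint torques, N m; "ee_pos": TCP position; "orientation": TCP orientation; "force": force on the tool from outside, world axes, zero at the start; "moment": the same for the moment, N m; "finger_gap": finger opening in mm.
Only numpy, scipy, OpenCV 4.12 (cv2) and the standard library are available. Lean on these libraries where they do the work, as an engineer would, in place of code of your own. Each camera call takes 0.05 s, during which the arm holds its last target.

## Working session

There is one attempt and no reset: what is moved stays moved. The work goes in short steps, Python scripts to look and compute and a tool call to move; the robot and the scene stay as the last step left them, time stands still between calls to the robot, and variables do not carry over. Pictures are saved under pics/ and viewed, and the job is handed in when it is done.

Besides the shell and the picture viewer there is one more tool, called after "Emit:" as a command line: name --pt "numbers of a row" for each row, then --argument value for the rest. servo_tool: Moves the arm, as the interface text tells. Its arguments: {"type":"object","properties":{"moves":{"type":"array","items":{"type":"array","items":{"type":"number"}}},"squeeze":{"type":"number"}},"required":["moves"]}

```bash
mkdir -p pics; cat > h.py <<'E'
import numpy as np, cv2
from workcell import ctrl
from scipy.spatial.transform import Rotation as R
def cam(n):
    c=ctrl.read_camera(n); c['R']=cv2.Rodrigues(np.array(c['rvec'],float))[0]; c['t']=np.array(c['tvec'],float).ravel(); c['K']=np.array(c['K'],float); return c
def save(c,f): cv2.imwrite('pics/'+f,cv2.cvtColor(c['pixels'],cv2.COLOR_RGB2BGR))
def cast(c,uv,z):
    uv=np.atleast_2d(uv).astype(float); d=np.c_[uv,np.ones(len(uv))]@np.linalg.inv(c['K']).T@c['R']
    o=-c['R'].T@c['t']; return o+d*((z-o[2])/d[:,2])[:,None]
def cloud(c):
    h,w=c['depth'].shape; u,v=np.meshgrid(np.arange(w),np.arange(h)); 
    p=np.stack([u,v,np.ones_like(u)],-1)@np.linalg.inv(c['K']).T*c['depth'][...,None]
    return (p-c['t'])@c['R']
E
python3 - <<'E'
from h import *
for n in ('top','side'):
    c=cam(n); save(c,n+'0.png'); print(n,c['K'].round(1).tolist(),(-c['R'].T@c['t']).round())
s=ctrl.read_state(); print(s); print(R.from_quat(s['orientation']).as_matrix().round(3), ctrl.tip_reach)
E
```

```text
top [[385.0, 0.0, 276.5], [0.0, 385.0, 208.8], [0.0, 0.0, 1.0]] [494.   0. 936.]
side [[380.4, 0.0, 281.0], [0.0, 380.4, 213.7], [0.0, 0.0, 1.0]] [364. 678. 733.]
{'time': 0.1, 'joint_pos': array([ 1.07799151,  0.4682477 , -0.01161177,  1.60350561,  0.006001  ,
        1.07134767, -0.05632339]), 'qvel': array([ 0.00027632, -0.00125446, -0.00114499, -0.00084232,  0.00090202,
       -0.00012644, -0.00243273]), 'joint_torque': array([ 1.48138461e-03, -5.21651208e+01, -1.20174655e-02, -2.44370860e+01,
       -5.67270303e-02,  1.40532342e-02,  4.65010226e-05]), 'ee_pos': array([ 282.35268105, -584.94272318,  224.77316974]), 'orientation': array([ 9.74824477e-01,  2.22972412e-01, -2.15582977e-04, -7.04678256e-04]), 'force': array([ 0.62961451,  0.8771452 , -0.07597128]), 'moment': array([ 0.01866241, -0.01641735,  0.02770061]), 'finger_gap': 91.81331829548047}
[[ 0.901  0.435 -0.001]
 [ 0.435 -0.901  0.001]
 [-0.    -0.001 -1.   ]] 11.0
```

```bash
ls pics
```

```text
side0.png
top0.png
```

View pics/top0.png

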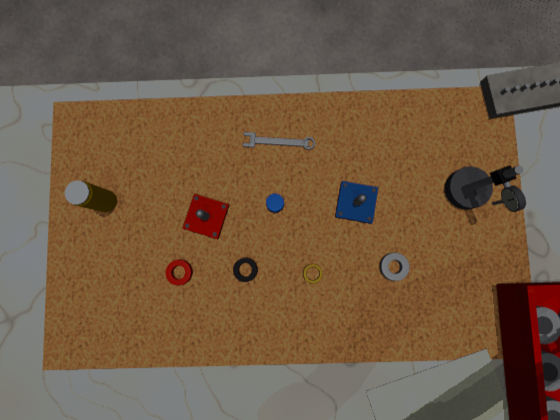

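View pics/side0.png

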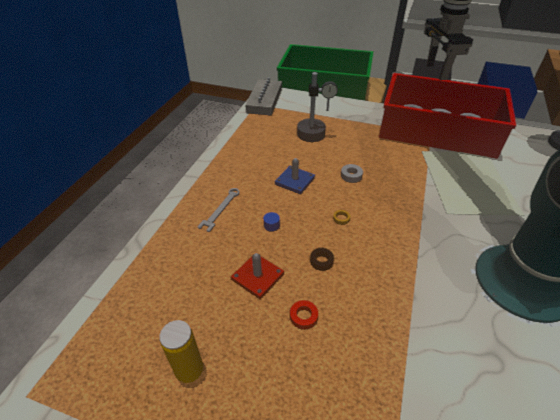

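The top view shows the red ring at (179,272), black at (245,269), brass at (313,273), steel at (395,266), the cap at (275,203), the blue post at (357,202) and the red post at (206,216). The side view shows the same layout, so I'll measure it now.

```bash
cat >> h.py <<'E'
def objpts(c,uv,r,zlo,zhi):
    P=cloud(c); u,v=uv; s=np.zeros(P.shape[:2],bool); s[max(0,v-r):v+r,max(0,u-r):u+r]=1
    m=s&(c['depth']>0)&(P[...,2]>zlo)&(P[...,2]<zhi)
    return P[m],m
E
cat > m.py <<'E'
from h import *
T=dict(steel=(395,266,22,66),brass=(313,273,14,46),black=(245,269,20,58),red=(179,272,18,62),cap=(275,203,30,44))
S=dict(steel=(352,173),brass=(342,217),black=(321,259),red=(304,314),cap=(271,222))
ct,cs=cam('top'),cam('side')
for n,(u,v,h,d) in T.items():
    for nm,c,uv in (('top',ct,(u,v)),('side',cs,S[n])):
        p,m=objpts(c,uv,22,h-4,h+5)
        if len(p)<5: print(n,nm,len(p));continue
        (x,y),r=cv2.minEnclosingCircle(p[:,:2].astype(np.float32)); print(n,nm,len(p),p[:,2].mean().round(1),'enc',round(x,1),round(y,1),round(2*r,1),d,'mean',p[:,:2].mean(0).round(1))
for n,uv,uvs in (('blue',(357,202),(295,178)),('red',(206,216),(258,274))):
    for nm,c,q in (('top',ct,uv),('side',cs,uvs)):
        p,m=objpts(c,q,32,10,19); k=cv2.minAreaRect(p[:,:2].astype(np.float32)); print(n,'plate',nm,len(p),p[:,2].mean().round(1),np.round(k[0],1),np.round(k[1],1),round(k[2],1))
        p,m=objpts(c,q,32,70,90); print('  tip',len(p),p.mean(0).round(1) if len(p) else '', p[:,2].max().round(1) if len(p) else '')
E
python3 m.py
```

```text
steel top 480 21.7 enc 458.1 -255.6 65.8 66 mean [ 458.  -255.3]
steel side 197 21.6 enc 458.9 -256.3 68.3 66 mean [ 460.6 -255.3]
brass top 153 13.8 enc 446.9 -63.6 45.7 46 mean [446.6 -63.1]
brass side 94 13.5 enc 450.0 -65.3 48.1 46 mean [448.9 -64.5]
black top 326 20.0 enc 460.7 96.2 57.4 58 mean [460.7  96.1]
black side 264 19.6 enc 463.5 94.2 58.7 58 mean [462.9  95.4]
red top 395 18.3 enc 458.9 255.2 61.9 62 mean [459.  254.8]
red side 443 17.7 enc 461.5 253.6 62.2 62 mean [461.1 254.8]
cap top 263 29.8 enc 617.4 20.9 43.5 44 mean [617.2  21. ]
cap side 162 30.0 enc 618.3 19.1 46.6 44 mean [619.6  20.6]
blue plate top 1284 14.7 [ 614.5 -176.3] [90.2 90.2] 77.5
  tip 62 [ 613.9 -175.3   78.6] 84.2
blue plate side 533 15.0 [ 616.3 -177.6] [92.7 91. ] 76.7
  tip 34 [ 615.2 -173.5   77.5] 84.5
red plate top 1249 15.1 [591.5 190. ] [91.3 90. ] 71.4
  tip 64 [590.8 188.3  78.6] 85.1
red plate side 1072 14.9 [593.6 187.5] [91.4 91.9] 71.2
  tip 57 [592.1 191.   78.1] 85.4
```

Emit:
servo_tool --pt "6 -4.4 0 0.1 100" --pt "15 -11 0 0.25 100" --pt "24 -17.5 0 0.35 100" --pt "30.2 -22 0 0.45 100" --pt "30.2 -22 0 0.45 100" --pt "30.2 -22 0 0.45 100" --pt "30.2 -22 0 0.45 100" --pt "30.2 -22 0 0.45 100" --pt "30.2 -22 0 0.45 100" --pt "30.2 -22 0 0.45 100" --squeeze 25

```text
time: 1.03
ee_pos: [463.1, -247.2, 225.8]
orientation: [1.0, 0.006, 0.001, -0.002]
force: [1.0, 0.2, -0.5]
finger_gap: 91.9
```

Emit:
servo_tool --pt "0 0 0 0 100" --pt "0 0 0 0 100" --pt "0 0 0 0 100"

```text
time: 1.28
ee_pos: [458.1, -257.4, 225.5]
orientation: [1.0, -0.001, -0.0, 0.0]
force: [-0.4, -0.6, -1.2]
finger_gap: 92.0
```

Emit:
servo_tool --pt "0 0 4 0 100" --pt "0 0 8 0 100" --pt "0 0 12 0 100" --pt "0 0 15 0 100" --pt "0 0 17.5 0 100" --pt "0 0 19.5 0 100" --pt "0 0 20.5 0 100" --pt "0 0 21.1 0 100" --pt "0 0 21.1 0 100" --pt "0 0 21.1 0 100"

```text
time: 2.12
ee_pos: [459.2, -256.8, 15.2]
orientation: [1.0, -0.001, 0.0, 0.0]
force: [0.1, 0.7, 1.3]
finger_gap: 91.8
```

Emit:
servo_tool --pt "0 0 0 0 70" --pt "0 0 0 0 50" --pt "0 0 0 0 50" --pt "0 0 0 0 50" --pt "0 0 0 0 50" --pt "0 0 0 0 50"

```text
time: 2.62
ee_pos: [459.5, -256.6, 15.3]
orientation: [1.0, -0.0, 0.001, 0.001]
force: [0.3, -1.4, 5.9]
finger_gap: 64.9
```

Emit:
servo_tool --pt "0 0 -0.5 0 40" --pt "0 0 -2 0 40" --pt "0 0 -5 0 40" --pt "0 0 -8 0 40" --pt "0 0 -11 0 40" --pt "0 0 -13 0 40" --pt "0 0 -13 0 40" --pt "0 0 -13 0 40"

```text
time: 3.28
ee_pos: [458.7, -255.7, 144.5]
orientation: [1.0, -0.0, 0.0, 0.0]
force: [-1.1, -0.1, -5.8]
finger_gap: 64.6
```

Emit:
servo_tool --pt "1.5 -0.8 0 0 40" --pt "4 -2 0 0 40" --pt "7 -3.6 0 0 40" --pt "10 -5.1 0 0 40" --pt "13 -6.7 0 0 40" --pt "15 -7.7 0 0 40" --pt "15.6 -8 0 0 40" --pt "15.6 -8 0 0 40" --pt "15.6 -8 0 0 40" --pt "15.6 -8 0 0 40"

```text
time: 4.12
ee_pos: [612.6, -177.3, 142.9]
orientation: [1.0, -0.001, -0.002, 0.0]
force: [-0.1, -0.7, -4.6]
finger_gap: 64.5
```

```bash
python3 - <<'E'
from h import *
s=ctrl.read_state(); print(s['time'],s['ee_pos'].round(1),s['finger_gap'],s['force'].round(1))
for n in ('top','side'): save(cam(n),n+'1.png')
E
```

```text
4.1167 [ 612.6 -177.3  142.9] 64.50012433142365 [-0.1 -0.7 -4.6]
```

View pics/side1.png

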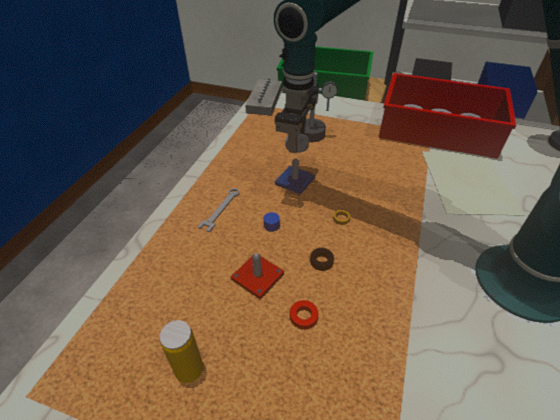

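The side view shows the steel ring held level above the blue pin, ring at (297,143) and pin at (296,163). Next I lower it.

Emit:
servo_tool --pt "0 0 1 0 40" --pt "0 0 3 0 40" --pt "0 0 4.2 0 40" --pt "0 0 5.4 0 40" --pt "0 0 6.6 0 40" --pt "0 0 7.8 0 40" --pt "0 0 9 0 40" --pt "0 0 10.2 0 40" --pt "0 0 11 0 40" --pt "0 0 11.3 0 40"

```text
time: 5.05
ee_pos: [614.0, -175.7, 30.3]
orientation: [1.0, -0.0, -0.001, -0.0]
force: [-7.9, 2.3, 13.8]
finger_gap: 65.0
```

Emit:
servo_tool --pt "0 0 0.1 0 40" --pt "0 0 0.1 0 40" --pt "0 0 0.1 0 40"

```text
time: 5.3
ee_pos: [615.5, -176.1, 30.9]
orientation: [1.0, -0.0, 0.001, 0.0]
force: [-0.4, -0.3, -4.6]
finger_gap: 64.7
```

Emit:
servo_tool --pt "0 0 0.1 0 72" --pt "0 0 0.1 0 85" --pt "0 0 0.1 0 100" --pt "0 0 0.1 0 100" --pt "0 0 -2 0 100" --pt "0 0 -5 0 100" --pt "0 0 -9 0 100" --pt "0 0 -12 0 100" --pt "0 0 -12 0 100"

```text
time: 6.05
ee_pos: [619.4, -177.0, 158.3]
orientation: [1.0, -0.0, 0.006, 0.002]
force: [1.5, -0.4, 0.6]
finger_gap: 91.6
```

```bash
python3 - <<'E'
from h import *
s=ctrl.read_state(); print(s['time'],s['ee_pos'].round(1),s['finger_gap'],s['force'].round(1))
c=cam('side'); save(c,'side2.png')
p,m=objpts(c,(295,178),25,30,45); print(len(p),p[:,2].mean(),cv2.minEnclosingCircle(p[:,:2].astype(np.float32)))
E
```

```text
6.05 [ 619.4 -177.   158.3] 91.63295955745907 [ 1.5 -0.4  0.6]
226 36.55991244833997 ((615.9826049804688, -175.93264770507812), 34.00849151611328)
```

View pics/side2.png

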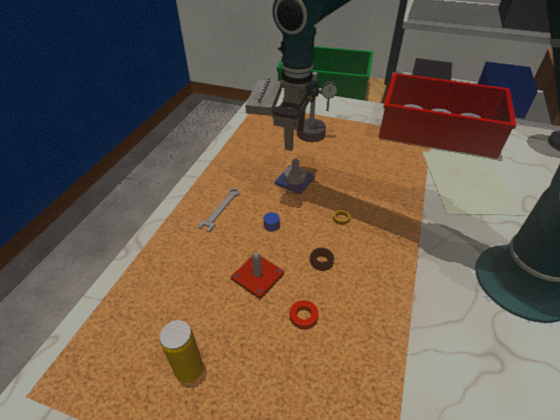

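Emit:
servo_tool --pt "-3 -2 0 0 100" --pt "-7 -4.7 0 0 100" --pt "-11 -7.4 0 0 100" --pt "-14.5 -9.7 0 0 90" --pt "-16.7 -11.2 1 0 80" --pt "-16.7 -11.2 4 0 75" --pt "-16.7 -11.2 7 0 75" --pt "-16.7 -11.2 10 0 75" --pt "-16.7 -11.2 11.5 0 75" --pt "-16.7 -11.2 11.5 0 75"

```text
time: 6.93
ee_pos: [444.7, -63.6, 32.2]
orientation: [1.0, 0.0, -0.004, -0.0]
force: [-0.3, -0.7, 0.4]
finger_gap: 69.1
```

Emit:
servo_tool --pt "0 0 1 0 75" --pt "0 0 1.7 0 75" --pt "0 0 2.2 0 75" --pt "0 0 2.2 0 75" --pt "0 0 2.2 0 75" --pt "0 0 2.2 0 60" --pt "0 0 2.2 0 50" --pt "0 0 2.2 0 40" --pt "0 0 2.2 0 40" --pt "0 0 2.2 0 40"

```text
time: 7.77
ee_pos: [448.3, -64.1, 13.9]
orientation: [1.0, -0.0, 0.0, 0.0]
force: [-0.1, -0.3, 2.7]
finger_gap: 45.4
```

Emit:
servo_tool --pt "0 0 0 0 35" --pt "0 0 0 0 35" --pt "0 0 0 0 35"

```text
time: 8.02
ee_pos: [448.3, -64.1, 13.9]
orientation: [1.0, -0.0, 0.0, 0.0]
force: [-1.3, -0.3, 4.7]
finger_gap: 45.1
```

Emit:
servo_tool --pt "0 0 -1 0 30" --pt "0 0 -3 0 30" --pt "0 0 -6 0 30" --pt "0 0 -9 0 30" --pt "0 0 -12 0 30" --pt "0 0 -13 0 30" --pt "0 0 -13 0 30"

```text
time: 8.6
ee_pos: [449.6, -64.1, 146.2]
orientation: [1.0, -0.0, 0.003, 0.0]
force: [1.0, 0.1, -1.0]
finger_gap: 45.3
```

Emit:
servo_tool --pt "1.5 1 0 0 30" --pt "4.5 3 0 0 30" --pt "7.5 5 0 0 30" --pt "10.5 7 0 0 30" --pt "13.5 9 0 0 30" --pt "16 10.7 0 0 30" --pt "16.7 11.2 0 0 30" --pt "16.7 11.2 0 0 30" --pt "16.7 11.2 0 0 30" --pt "16.7 11.2 0 0 30"

```text
time: 9.43
ee_pos: [613.1, -174.5, 142.2]
orientation: [1.0, 0.0, -0.002, -0.001]
force: [-0.1, -0.7, -2.3]
finger_gap: 45.1
```

Emit:
servo_tool --pt "0 0 1 0 30" --pt "0 0 2.5 0 30" --pt "0 0 3.7 0 30" --pt "0 0 5 0 30" --pt "0 0 6.2 0 30" --pt "0 0 7.4 0 30" --pt "0 0 8.4 0 30" --pt "0 0 9 0 30" --pt "0 0 9.2 0 30" --pt "0 0 9.2 0 30"

```text
time: 10.27
ee_pos: [614.8, -176.0, 51.3]
orientation: [1.0, -0.0, -0.0, -0.0]
force: [-0.6, -0.1, -1.8]
finger_gap: 45.4
```

Emit:
servo_tool --pt "0 0 0 0 30" --pt "0 0 0 0 30"

```text
time: 10.43
ee_pos: [615.2, -176.1, 51.7]
orientation: [1.0, -0.0, 0.0, 0.0]
force: [0.5, 0.0, -1.3]
finger_gap: 45.7
```

Emit:
servo_tool --pt "0 0 0 0 55" --pt "0 0 0 0 65" --pt "0 0 0 0 75" --pt "0 0 0 0 85" --pt "0 0 -2 0 85" --pt "0 0 -5 0 85" --pt "0 0 -8 0 85" --pt "0 0 -10 0 85" --pt "0 0 -10 0 85"

```text
time: 11.18
ee_pos: [618.0, -176.7, 156.9]
orientation: [1.0, -0.0, 0.004, 0.001]
force: [0.1, -0.8, 0.4]
finger_gap: 78.0
```

```bash
python3 - <<'E'
from h import *
s=ctrl.read_state(); print(s['time'],s['ee_pos'].round(1),s['finger_gap'],s['force'].round(1))
c=cam('side'); save(c,'side3.png')
p,m=objpts(c,(295,175),25,46,57); print(len(p),p[:,2].mean(),cv2.minEnclosingCircle(p[:,:2].astype(np.float32)))
b=c['pixels'][120:220,240:350]; cv2.imwrite('pics/s3.png',cv2.resize(b[...,::-1],None,fx=5,fy=5))
E
```

```text
11.1833 [ 618.  -176.7  156.9] 77.95463101073952 [ 0.1 -0.8  0.4]
95 50.527453336524694 ((615.0673217773438, -174.89820861816406), 22.768016815185547)
```

View pics/s3.png

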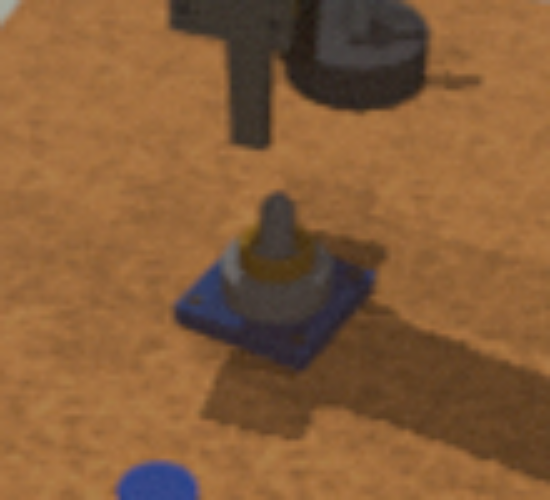

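The crop shows the brass seated flat and centred on the steel ring, at crop (278,250); its top measures 50.5 mm. The black ring is next.

Emit:
servo_tool --pt "-1 -1.8 0 0 92" --pt "-3 -5.3 0 0 92" --pt "-5 -8.9 0 0 92" --pt "-7 -12.4 0 0 92" --pt "-9 -16 0 0 92" --pt "-11 -19.5 0 0 92" --pt "-13 -23 0 0 92" --pt "-14.5 -25.7 0 0 92" --pt "-15.3 -27.1 0 0 92" --pt "-15.3 -27.1 2 0 92"

```text
time: 12.07
ee_pos: [461.5, 99.4, 133.1]
orientation: [1.0, 0.003, 0.002, -0.001]
force: [1.1, -0.2, -0.2]
finger_gap: 84.5
```

Emit:
servo_tool --pt "0 0 2 0 92" --pt "0 0 5 0 92" --pt "0 0 8 0 92" --pt "0 0 10 0 92" --pt "0 0 11 0 92" --pt "0 0 11.7 0 92" --pt "0 0 11.7 0 92" --pt "0 0 11.7 0 80" --pt "0 0 11.7 0 70" --pt "0 0 11.7 0 60"

```text
time: 12.9
ee_pos: [462.9, 95.2, 15.6]
orientation: [1.0, -0.0, 0.001, -0.0]
force: [0.4, 0.0, 0.3]
finger_gap: 66.5
```

Emit:
servo_tool --pt "0 0 0 0 50" --pt "0 0 0 0 45" --pt "0 0 0 0 40" --pt "0 0 0 0 40" --pt "0 0 0 0 40" --pt "0 0 0 0 40"

```text
time: 13.4
ee_pos: [462.7, 95.0, 15.4]
orientation: [1.0, -0.0, 0.001, -0.0]
force: [-0.8, -1.2, 7.0]
finger_gap: 56.8
```

Emit:
servo_tool --pt "0 0 -1 0 35" --pt "0 0 -3 0 35" --pt "0 0 -6 0 35" --pt "0 0 -9 0 35" --pt "0 0 -12 0 35" --pt "0 0 -14 0 35" --pt "0 0 -15 0 35" --pt "0 0 -15 0 35"

```text
time: 14.07
ee_pos: [463.0, 95.2, 166.7]
orientation: [1.0, -0.0, 0.002, -0.0]
force: [0.4, -0.3, -3.6]
finger_gap: 56.9
```

Emit:
servo_tool --pt "1 1.8 0 0 35" --pt "3 5.3 0 0 35" --pt "5 8.9 0 0 35" --pt "7 12.4 0 0 35" --pt "9 16 0 0 35" --pt "11 19.5 0 0 35" --pt "13 23 0 0 35" --pt "14.5 25.7 0 0 35" --pt "15.3 27.1 0 0 35" --pt "15.3 27.1 0 0 35"

```text
time: 14.9
ee_pos: [614.4, -181.2, 161.5]
orientation: [1.0, -0.003, -0.002, 0.001]
force: [0.5, -0.5, -3.4]
finger_gap: 56.6
```

Emit:
servo_tool --pt "0 0 0 0 35" --pt "0 0 0 0 35" --pt "0 0 2 0 35" --pt "0 0 4 0 35" --pt "0 0 5.2 0 35" --pt "0 0 6.4 0 35" --pt "0 0 7.6 0 35" --pt "0 0 8.8 0 35" --pt "0 0 9.5 0 35" --pt "0 0 9.8 0 35"

```text
time: 15.73
ee_pos: [614.3, -175.6, 66.3]
orientation: [1.0, -0.0, -0.001, -0.0]
force: [-8.1, 3.3, 17.3]
finger_gap: 56.8
```

Emit:
servo_tool --pt "0 0 0 0 35" --pt "0 0 0 0 35" --pt "0 0 0 0 35"

```text
time: 15.98
ee_pos: [615.3, -176.2, 66.8]
orientation: [1.0, -0.0, 0.0, 0.0]
force: [-0.3, 0.3, -2.9]
finger_gap: 57.0
```

Emit:
servo_tool --pt "0 0 0 0 65" --pt "0 0 0 0 75" --pt "0 0 0 0 85" --pt "0 0 0 0 90" --pt "0 0 -2 0 90" --pt "0 0 -5 0 90" --pt "0 0 -8 0 90" --pt "0 0 -10 0 90" --pt "0 0 -10 0 90"

```text
time: 16.73
ee_pos: [618.0, -176.7, 172.1]
orientation: [1.0, -0.0, 0.005, 0.001]
force: [0.8, -0.5, 0.8]
finger_gap: 82.8
```

```bash
python3 - <<'E'
from h import *
s=ctrl.read_state(); print(s['time'],s['ee_pos'].round(1),s['finger_gap'],s['force'].round(1))
c=cam('side'); save(c,'side4.png')
p,m=objpts(c,(295,170),25,66,74); print(len(p),p[:,2].mean(),cv2.minEnclosingCircle(p[:,:2].astype(np.float32)))
b=c['pixels'][120:220,240:350]; cv2.imwrite('pics/s4.png',cv2.resize(b[...,::-1],None,fx=5,fy=5))
p,m=objpts(c,(271,222),22,26,35); print('cap',len(p),p[:,2].mean(),cv2.minEnclosingCircle(p[:,:2].astype(np.float32)))
E
```

```text
16.7333 [ 618.  -176.7  172.1] 82.81675290285976 [ 0.8 -0.5  0.8]
165 70.52669943592389 ((614.32958984375, -176.5485076904297), 31.09551239013672)
cap 163 29.956862468213778 ((620.3740844726562, 18.962507247924805), 22.73484230041504)
```

View pics/s4.png

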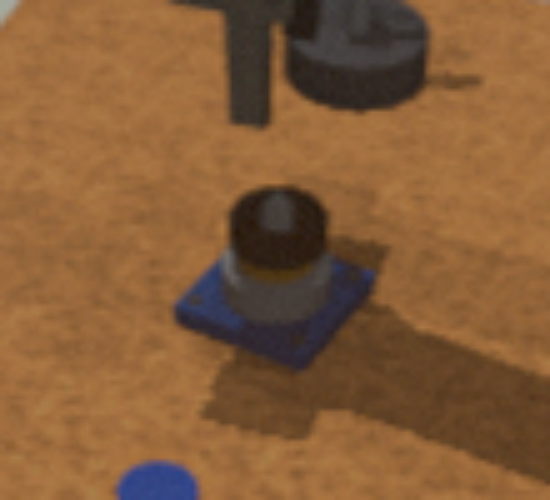

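Emit:
servo_tool --pt "0 -2 0 0 85" --pt "0.1 -6 0 0 85" --pt "0.2 -10 0 0 80" --pt "0.3 -14 0 0 80" --pt "0.3 -17.5 0 0 80" --pt "0.3 -19.6 0 0 80" --pt "0.3 -19.6 2 0 80" --pt "0.3 -19.6 5 0 80" --pt "0.3 -19.6 8 0 80" --pt "0.3 -19.6 10 0 80" --squeeze 15

```text
time: 17.62
ee_pos: [615.6, 20.1, 62.6]
orientation: [1.0, 0.0, -0.002, 0.0]
force: [-0.7, 0.4, 0.3]
finger_gap: 73.8
```

Emit:
servo_tool --pt "0 0 2 0 80" --pt "0 0 3.5 0 80" --pt "0 0 4.5 0 80" --pt "0 0 5 0 80" --pt "0 0 5 0 80" --pt "0 0 5 0 70" --pt "0 0 5 0 60" --pt "0 0 5 0 50" --pt "0 0 5 0 40" --pt "0 0 5 0 40"

```text
time: 18.45
ee_pos: [618.5, 20.0, 17.4]
orientation: [1.0, -0.0, 0.001, 0.0]
force: [0.2, 0.2, 2.5]
finger_gap: 43.9
```

Emit:
servo_tool --pt "0 0 0 0 35" --pt "0 0 0 0 35" --pt "0 0 0 0 35" --pt "0 0 0 0 35"

```text
time: 18.78
ee_pos: [618.5, 20.0, 17.3]
orientation: [1.0, -0.0, 0.001, 0.0]
force: [-0.5, -0.1, 5.0]
finger_gap: 44.1
```

Emit:
servo_tool --pt "0 0 -1 0 35" --pt "0 0 -3 0 35" --pt "0 0 -6 0 35" --pt "0 0 -9 0 35" --pt "0 0 -12 0 35" --pt "0 0 -14 0 35" --pt "0 0 -15 0 35" --pt "0 0 -15 0 35"

```text
time: 19.45
ee_pos: [619.3, 20.1, 169.2]
orientation: [1.0, -0.0, 0.002, -0.0]
force: [-0.0, -0.3, -1.1]
finger_gap: 43.6
```

Emit:
servo_tool --pt "0 1.5 0 0 35" --pt "-0.1 4.5 0 0 35" --pt "-0.2 8 0 0 35" --pt "-0.3 11.5 0 0 35" --pt "-0.3 15 0 0 35" --pt "-0.3 18 0 0 35" --pt "-0.3 19.6 0 0 35" --pt "-0.3 19.6 0 0 35" --pt "-0.3 19.6 0 0 35" --pt "-0.3 19.6 0 0 35"

```text
time: 20.28
ee_pos: [614.5, -174.0, 165.3]
orientation: [1.0, 0.001, -0.001, -0.001]
force: [1.0, -0.0, -0.2]
finger_gap: 43.9
```

Emit:
servo_tool --pt "0 0 0 0 35" --pt "0 0 1 0 35" --pt "0 0 2.5 0 35" --pt "0 0 4 0 35" --pt "0 0 5 0 35" --pt "0 0 6 0 35" --pt "0 0 7 0 35" --pt "0 0 7.5 0 35" --pt "0 0 7.8 0 35" --pt "0 0 7.8 0 35"

```text
time: 21.12
ee_pos: [615.1, -175.9, 88.7]
orientation: [1.0, -0.0, 0.0, -0.0]
force: [-0.1, 0.4, -0.9]
finger_gap: 43.4
```

Emit:
servo_tool --pt "0 0 0 0 35" --pt "0 0 0 0 35" --pt "0 0 0 0 35"

```text
time: 21.37
ee_pos: [615.2, -176.1, 88.8]
orientation: [1.0, -0.0, 0.0, 0.0]
force: [0.1, 0.4, -0.7]
finger_gap: 44.1
```

Emit:
servo_tool --pt "0 0 0 0 55" --pt "0 0 0 0 65" --pt "0 0 0 0 75" --pt "0 0 0 0 85" --pt "0 0 -2 0 85" --pt "0 0 -5 0 85" --pt "0 0 -8 0 85" --pt "0 0 -10 0 85" --pt "0 0 -10 0 85"

```text
time: 22.12
ee_pos: [617.8, -176.6, 193.9]
orientation: [1.0, -0.0, 0.004, 0.001]
force: [1.0, 0.4, 1.0]
finger_gap: 78.0
```

```bash
python3 - <<'E'
from h import *
s=ctrl.read_state(); print(s['time'],s['ee_pos'].round(1),s['finger_gap'],s['force'].round(1))
c=cam('side'); save(c,'side5.png')
p,m=objpts(c,(295,165),25,95,108); print(len(p),p[:,2].mean(),p[:,2].std(),cv2.minEnclosingCircle(p[:,:2].astype(np.float32)))
b=c['pixels'][120:220,240:350]; cv2.imwrite('pics/s5.png',cv2.resize(b[...,::-1],None,fx=5,fy=5))
E
```

```text
22.1167 [ 617.8 -176.6  193.9] 78.02460015157904 [1.  0.4 1. ]
132 100.54267587257387 1.8566108837338076 ((616.7619018554688, -174.38983154296875), 23.094030380249023)
```

View pics/s5.png

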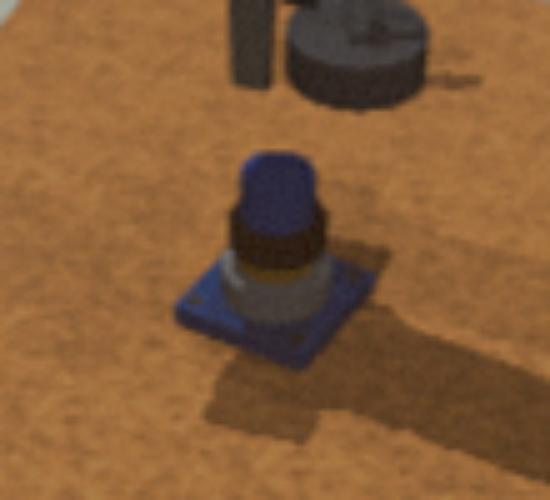

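The crop shows the cap seated square on the black ring at crop (278,190), with its top at 100.5 mm against 101 expected. The red ring is next.

Emit:
servo_tool --pt "-0.6 -1.7 0 0 95" --pt "-2 -5.5 0 0 95" --pt "-3.3 -9.3 0 0 95" --pt "-4.7 -13 0 0 95" --pt "-6 -16.8 0 0 95" --pt "-7.4 -20.6 0 0 95" --pt "-8.8 -24.4 0 0 95" --pt "-10.1 -28.2 0 0 95" --pt "-11.5 -32 0 0 95" --pt "-12.8 -35.6 0 0 95" --squeeze 25

```text
time: 23.0
ee_pos: [485.0, 181.6, 187.3]
orientation: [1.0, 0.0, -0.001, 0.0]
force: [1.3, 0.9, 0.1]
finger_gap: 87.2
```

Emit:
servo_tool --pt "-1.3 -3.7 0 0 95" --pt "-2.3 -6.4 0 0 95" --pt "-2.7 -7.5 1 0 95" --pt "-2.7 -7.5 4 0 95" --pt "-2.7 -7.5 7 0 95" --pt "-2.7 -7.5 10 0 95" --pt "-2.7 -7.5 13 0 95" --pt "-2.7 -7.5 15 0 95" --pt "-2.7 -7.5 15 0 95" --pt "-2.7 -7.5 15 0 95"

```text
time: 23.83
ee_pos: [458.6, 254.4, 37.0]
orientation: [1.0, 0.0, -0.002, 0.001]
force: [-0.2, 0.7, 0.2]
finger_gap: 86.9
```

Emit:
servo_tool --pt "0 0 1 0 95" --pt "0 0 2 0 95" --pt "0 0 2.4 0 95" --pt "0 0 2.4 0 95" --pt "0 0 2.4 0 80" --pt "0 0 2.4 0 70" --pt "0 0 2.4 0 60" --pt "0 0 2.4 0 50" --pt "0 0 2.4 0 45" --pt "0 0 2.4 0 45"

```text
time: 24.67
ee_pos: [460.3, 254.9, 14.9]
orientation: [1.0, -0.0, 0.0, 0.0]
force: [-0.0, -0.5, 3.8]
finger_gap: 61.7
```

Emit:
servo_tool --pt "0 0 0 0 45" --pt "0 0 0 0 45"

```text
time: 24.83
ee_pos: [460.3, 254.9, 14.9]
orientation: [1.0, -0.0, 0.0, 0.0]
force: [0.0, -1.8, 6.3]
finger_gap: 62.3
```

Emit:
servo_tool --pt "0 0 -1 0 40" --pt "0 0 -3 0 40" --pt "0 0 -6 0 40" --pt "0 0 -9 0 40" --pt "0 0 -12 0 40" --pt "0 0 -13 0 40" --pt "0 0 -13 0 40" --pt "0 0 -13 0 40"

```text
time: 25.5
ee_pos: [459.6, 254.7, 144.0]
orientation: [1.0, -0.0, -0.0, 0.0]
force: [-0.1, -0.1, -3.7]
finger_gap: 61.9
```

Emit:
servo_tool --pt "1.5 0.8 0 0 40" --pt "4 2 0 0 40" --pt "7 3.5 0 0 40" --pt "10 5 0 0 40" --pt "12.5 6.2 0 0 40" --pt "13.2 6.6 0 0 40" --pt "13.2 6.6 0 0 40" --pt "13.2 6.6 0 0 40" --pt "13.2 6.6 0 0 40" --pt "13.2 6.6 0 0 40"

```text
time: 26.33
ee_pos: [590.2, 190.4, 143.9]
orientation: [1.0, 0.001, -0.001, -0.0]
force: [0.2, 0.4, -2.0]
finger_gap: 61.9
```

Emit:
servo_tool --pt "0 0 1 0 40" --pt "0 0 2.5 0 40" --pt "0 0 4 0 40" --pt "0 0 5.5 0 40" --pt "0 0 7 0 40" --pt "0 0 8.3 0 40" --pt "0 0 9.6 0 40" --pt "0 0 10.6 0 40" --pt "0 0 11.2 0 40" --pt "0 0 11.4 0 40"

```text
time: 27.17
ee_pos: [591.2, 188.9, 29.9]
orientation: [1.0, -0.0, -0.001, 0.0]
force: [-4.3, -1.4, 8.4]
finger_gap: 61.9
```

Emit:
servo_tool --pt "0 0 0 0 40" --pt "0 0 0 0 40" --pt "0 0 0 0 40"

```text
time: 27.42
ee_pos: [592.6, 189.2, 31.1]
orientation: [1.0, -0.0, 0.001, -0.0]
force: [0.6, 0.5, -2.9]
finger_gap: 62.0
```

Release, rise and back away.

Emit:
servo_tool --pt "0 0 0 0 72" --pt "0 0 0 0 85" --pt "0 0 0 0 98" --pt "0 0 0 0 98" --pt "0 0 -2 0 98" --pt "0 0 -5 0 98" --pt "0 0 -9 0 98" --pt "0 0 -13 0 98" --pt "0 0 -17 0 98" --pt "0 0 -18 0 98"

```text
time: 28.25
ee_pos: [595.3, 190.5, 218.1]
orientation: [1.0, -0.0, 0.005, -0.002]
force: [1.1, 0.9, 1.0]
finger_gap: 90.2
```

Emit:
servo_tool --pt "-4 2 0 0 98" --pt "-8 4 0 0 98" --pt "-12 6 0 0 98" --pt "-15 8 0 0 98" --pt "-15 8 0 0 98" --pt "-15 8 0 0 98" --pt "-15 8 0 0 98"

```text
time: 28.83
ee_pos: [443.0, 109.3, 211.3]
orientation: [1.0, -0.0, 0.001, -0.0]
force: [0.0, 0.6, -0.4]
finger_gap: 89.8
```

```bash
python3 - <<'E'
from h import *
s=ctrl.read_state(); print(s['time'],s['ee_pos'].round(1),s['finger_gap'],s['force'].round(1))
for n,bu,rd in (('side',(295,165),(258,274)),('top',(359,200),(205,215))):
  c=cam(n); save(c,n+'6.png')
  for k,uv,lo,hi in (('cap',bu,95,108),('red',rd,29,38)):
    p,m=objpts(c,uv,28,lo,hi)
    print(n,k,len(p),end=' ')
    if len(p)>3: print(p[:,2].mean().round(1),p[:,2].std().round(1),np.round(cv2.minEnclosingCircle(p[:,:2].astype(np.float32))[0],1))
E
```

```text
28.8333 [443.  109.3 211.3] 89.80586163544359 [ 0.   0.6 -0.4]
side cap 136 100.7 2.0 [ 616.2 -175.6]
side red 326 32.8 1.5 [594.2 188.5]
top cap 314 100.6 1.5 [ 614.  -174.3]
top red 380 33.0 1.6 [591.3 190.5]
```

View pics/side6.png

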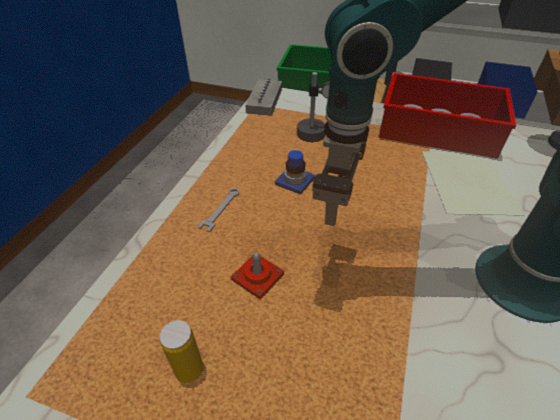

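View pics/top6.png

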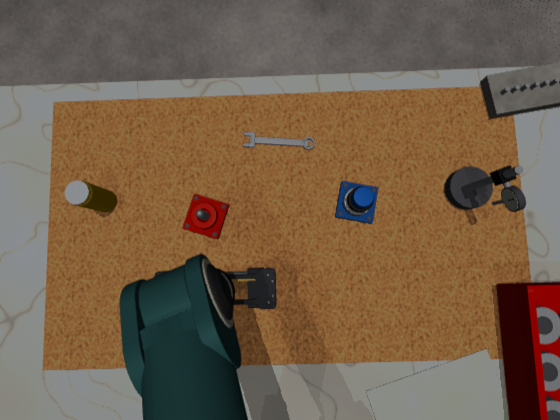

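The pictures show the full stack on the blue post (side (295,168), top (360,200)) and the red ring flat on the red post (side (257,272), top (206,215)). The wrench, can and gauge stand are at the same pixels as before.

```bash
python3 -c "
from h import *
print(ctrl.hand_in())"
```

```text
the job is handed in; nothing more can be done
None
```

The job is done and handed in after about 29 s of the 128 s allowed. The blue post holds steel, brass, black and cap from the bottom up, and the red ring is alone on the red post.

- **Heights:** after each release the tops measured 36.6, 50.5, 70.5 and 100.6 mm for the blue stack (37, 51, 71 and 101 expected). The red ring's top measured 33 mm, as expected.
- **Centring:** all parts lie within about 2 mm of their pins, and the two cameras agree to about 2 mm, which is the calibration limit.
- **Bystanders:** the gauge stand, spray can and wrench look unmoved in both views. I compared them by eye and did not measure them.
- **Forces:** some lowering moves showed a brief reading of up to about 17 N at the end, which settled back to the part's own weight before release. No check failed.

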